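Pack the camp cook set for the storage shelf

ROBOT

A 6-joint arm with a two-finger parallel gripper is mounted at the origin on the work surface. World frame = base frame: x ahead of the robot, y to its left, z up, the work surface at z = 0. Lengths are in m, angles in rad, forces in N, time in s.
With the tool pointing down it reaches from about 0.325 to 0.925 m from the base axis. Payload 3.1 kg.
Tool frame: the origin (TCP) lies at the very end of the fingers, on their centre line; the grasp point (between the pads) lies 19 mm behind it; z points along the fingers, y is the direction in which the jaws open and shut (so a half turn about z gives the same grasp; the last joint's range is limited). The gripper opens to 85 mm and grips with 20 to 120 N. Pads are 22 mm wide; open, the fingers measure 114 mm over their backs; the gripper's body (76 mm by 85 mm) begins 54 mm behind the grasp point. The pads swing forward as they close: fully open they stand 13 mm farther back than shut.
Start: joints at [1.205, 0.217, 1.613, -0, 1.311, -0.112], TCP at [0.157, 0.605, 0.231] pointing down, gripper open.
Joint ranges: [-2.75, 2.75], [-0.78, 2.1], [0.31, 2.55], [-1.13, 4.27], [0.13, 2.63], [-2.58, 2.58]. Speed limits (rad/s): [2.79, 2.79, 3.14, 3.14, 3.14, 3.14].

INTERFACE

Orientations are given as [roll, pitch, yaw] about the fixed x, y, z axes, in that order (R = Rz(yaw) Ry(pitch) Rx(roll)).
In Python, from plant import robot gives the robot as it stands. Calls block until the motion is done:
- robot.move_to(position, orientation): joint-space move of the TCP to a pose.
- robot.line_to(position, orientation=None, rate=0.15, contact_N=None): straight line of the TCP; orientation=None keeps the orientation; rate is the mean speed in m/s. With contact_N (N) it stops when the force on the tool has changed by that much, and returns True; else False.
- robot.set_joints(angles): joint-space move.
- robot.open() and robot.close(): open the fingers fully, or close them until they stop; the grip force is fixed at half the most.
- robot.dwell(seconds).
- robot.ik(position, orientation): joint angles nearest the present ones, or None.
- robot.sense(): the state.
- robot.grab_frame(name): name is "scene" or "top" or "wrist"; returns the picture (384x512x3 uint8, blue, green, red); there is no depth.
- robot.camera_model(name): a dict with "camera_matrix" (3x3 intrinsics, pixels), "R" (3x3) and "t" (3): a world point X has camera coordinates R X + t. Camera axes: x right, y down, z forward; pixel columns grow to the right and rows downward; lengths in m; the calibration is good to about 2 mm. A picture is of the moment at which its call begins: read the wrist's pose just before it. camera_model takes no time and is no camera call; for the wrist camera it gives the pose at the moment of the call.
A pose or a line that the arm cannot do raises robot.PlanningError and nothing moves.
- robot.sign_off(): hands the job in, once; it reports no verdict.
The state is a dict: "clock": time; "joint_pos": joint angles; "qvel": joint speeds; "joint_efforts": joint torques, N m; "position": TCP position; "tcp_rot": TCP orientation; "contact_force": force on the tool from outside, world axes, zero at the start; "moment": the same for the moment, N m; "gripper_width": finger opening in m.
Only numpy, scipy, OpenCV 4.12 (cv2) and the standard library are available. Lean on these libraries where they do the work, as an engineer would, in place of code of your own. Each camera call takes 0.05 s, during which the arm holds its last target.

TASK

Pack the camp cook set where its two pots stand: lower the gas canister upright into the middle of the large pot, then put the bowl upside down over it, down onto the pot's floor, then close that pot with its own large lid. Lay the folded burner in the small pot and close it with the small lid. Both lids must sit flat and fully home and the pots stay upright; lower the pieces in rather than drop them, and leave the mug and the water bottle standing where they are.

Things in the scene. Friction and masses are not known exactly. Their poses are not given: they have to be found in the camera images.
- pot_large: Large open aluminium cooking pot, standing upright and loose (about 0.3 kg): in mm: outside diameter 136, inside diameter 130, height 108, floor 3 thick, with a wire handle folded flat against one side of the wall. Origin: centre of its underside; z up.
- pot_small: Small open aluminium pot of the same set, standing upright and loose (about 0.2 kg): in mm: outside diameter 112, inside diameter 106, height 62, floor 3 thick, wire handle folded flat. Origin: centre of its underside; z up.
- lid_large: Lid of the large pot, lying right way up: aluminium disc of diameter 142 mm with a black round knob (diameter 26, 22 high) in the middle. Below the disc is a tapered plug 8 deep (diameter 118 at the bottom, 126 at the top) that enters the pot; the disc's underside then rests on the rim. Origin: centre of the plug's underside; the disc lies from 8 to 11 above it, the knob from 11 to 33. Fully home its origin is 100 above the pot's. About 0.11 kg. Take it by the knob.
- lid_small: Lid of the small pot, like the large one but smaller: disc diameter 118 mm, plug 8 deep (diameter 94 at the bottom, 102 at the top), the same knob (diameter 26, from 11 to 33 above the origin). Origin: centre of the plug's underside. Fully home its origin is 54 above the small pot's. About 0.08 kg.
- canister: Squat grey gas canister standing upright, in mm: diameter 90, straight wall up to 44, domed shoulder up to 58, then a round black cap of diameter 40 from 58 to 74. Take it by the cap. Origin: centre of its underside; z up. About 0.2 kg. It must stand near the middle of the pot or the bowl will not go over it.
- bowl: Deep white enamel bowl, already standing upside down, in mm: mouth below (outside diameter 114, inside 107), closed base above (outside diameter 100), on top of which a round foot of diameter 52 stands up from 81 to 95. Inside it is hollow from 0 to 78, so it covers the canister with about 8 to spare all round, and fits the large pot with 8 to spare all round. Take it by the foot. Origin: centre of the mouth, at table level; z up. About 0.13 kg.
- burner: Folded canister-top gas burner lying on its side, in mm: a steel bundle of folded pot supports 60 long and 36 by 36 square (x from -19 to 41) with a brass connector 30 thick at the other end (x from -41 to -19); 82 long over all. Origin: underside of the lying burner at mid-length; x along its length towards the burner head, z up. Take it across its 36 width (along y). About 0.1 kg.
- mug: White enamel mug with one handle, diameter 80 mm, height 78 mm; not part of the job. Origin: centre of its underside; handle towards y.
- water_bottle: Steel water bottle with a black cap, diameter 66 mm, height 165 mm; not part of the job. Origin: centre of its underside.
Not all that is in view belongs to the job. Leave any green look-alike of the bowl alone.

How it is judged:
On the way, in this order (a step that is already met when the one before it is completed fails the run):
1. the gas canister stands on the floor of the large pot (z of canister in the frame of pot_large between -0.002 and 0.009 m and horizontal distance between canister and pot_large below 0.018 m and angle between canister's own z axis and vertical below 0.1 rad), for 0.2 s.
2. the bowl stands upside down over it on the pot's floor (all of step 1 and z of bowl in the frame of pot_large between -0.002 and 0.009 m and horizontal distance between bowl and pot_large below 0.012 m and angle between bowl's own z axis and vertical below 0.1 rad), for 0.2 s.
3. the large lid is fully home on the large pot (all of step 2 and z of lid_large in the frame of pot_large between 0.096 and 0.104 m and horizontal distance between lid_large and pot_large below 0.007 m and angle between lid_large's own z axis and vertical below 0.05 rad), for 0.2 s.
At the end, for the whole second after the job is handed in: Canister (18 mm off axis at most), bowl upside down over it (12 mm) on the large pot's floor; burner in the small pot (24 mm); each lid home on its pot (height 4 mm, centred 7 mm, tilt 3 degrees); pots upright (3 degrees), all released and at rest (all of step 3 and z of burner in the frame of pot_small between -0.002 and 0.045 m and horizontal distance between burner and pot_small below 0.024 m and z of lid_small in the frame of pot_small between 0.05 and 0.058 m and horizontal distance between lid_small and pot_small below 0.007 m and angle between each of lid_small, pot_large, pot_small's own z axis and vertical below 0.05 rad and linear speed of each of pot_large, pot_small, canister, bowl, lid_large, burner, lid_small below 0.02 m/s); the robot touches nothing.
It fails at once if the mug or the water bottle is moved by more than 30 mm or tipped (distance of any of mug, water_bottle from where it was at the start of the episode above 0.03 m or angle between any of mug, water_bottle's own z axis and vertical above 0.5 rad).
It fails at once if a piece is dropped into or onto its pot (it falls there faster than 0.7 m/s) ((linear speed of canister above 0.7 m/s and horizontal distance between canister and pot_large below 0.03 m and z of canister in the frame of pot_large below 0.06 m) or (linear speed of bowl above 0.7 m/s and horizontal distance between bowl and pot_large below 0.03 m and z of bowl in the frame of pot_large below 0.06 m) or (linear speed of lid_large above 0.7 m/s and horizontal distance between lid_large and pot_large below 0.03 m and z of lid_large in the frame of pot_large below 0.13 m) or (linear speed of burner above 0.7 m/s and horizontal distance between burner and pot_small below 0.03 m and z of burner in the frame of pot_small below 0.05 m) or (linear speed of lid_small above 0.7 m/s and horizontal distance between lid_small and pot_small below 0.03 m and z of lid_small in the frame of pot_small below 0.085 m)).
It also fails if it takes over 144 s, if anything falls off the work surface, if the arm or the gripper's body presses on something with over 40 N, if the wrist force passes 120 N, or if a joint passes its speed limit or range.

## Working session

There is one attempt and no reset: what is moved stays moved. The work goes in short steps, each a Python script; the robot and the scene stay as the last script left them, time stands still between calls to the robot, and variables do not carry over. Pictures are saved under pics/ and viewed, and the job is handed in when it is done.

```bash
ls; mkdir -p pics
python3 - <<'E'
from plant import robot
import cv2,numpy as np
for n in ("scene","top"):
    cv2.imwrite(f"pics/{n}0.png",robot.grab_frame(n))
    m=robot.camera_model(n); R=np.array(m["R"]);t=np.array(m["t"]); print(n,np.round(m["camera_matrix"],1).tolist(),np.round(-R.T@t,3),np.round(R,3).tolist())
m=robot.camera_model("wrist");R=np.array(m["R"]);t=np.array(m["t"]);print(np.round(-R.T@t,3),np.round(R,3).tolist())
cv2.imwrite("pics/wrist0.png",robot.grab_frame("wrist"))
s=robot.sense();print(s)
E
```

```text
pics
scene [[363.9, 0.0, 254.3], [0.0, 363.9, 196.3], [0.0, 0.0, 1.0]] [ 1.261 -0.457  0.769] [[0.491, 0.871, -0.013], [0.512, -0.3, -0.805], [-0.705, 0.388, -0.594]]
top [[445.7, 0.0, 247.9], [0.0, 445.7, 196.7], [0.0, 0.0, 1.0]] [ 0.155 -0.006  1.32 ] [[-0.008, -1.0, -0.005], [-0.98, 0.009, -0.2], [0.2, 0.003, -0.98]]
[0.081 0.624 0.373] [[0.252, 0.968, -0.003], [0.92, -0.238, 0.313], [0.302, -0.081, -0.95]]
{'clock': 0.15, 'joint_pos': array([ 1.20479725e+00,  2.17578621e-01,  1.61462877e+00,  1.19756737e-05,
        1.31130176e+00, -1.12212005e-01]), 'qvel': array([ 2.78626013e-04, -5.42327494e-05, -6.07491296e-03,  3.20455608e-04,
        1.66816973e-03,  1.63020769e-03]), 'joint_efforts': array([-5.14639851e-04, -3.97444618e+01, -3.04418135e+01, -1.41480291e-04,
        5.67789684e-03,  1.80934052e-05]), 'position': array([0.15666753, 0.60437298, 0.23023662]), 'tcp_rot': array([-3.13968950e+00, -2.26099153e-04,  2.88780228e+00]), 'contact_force': array([ 1.25525408,  0.23579693, -1.07879376]), 'moment': array([-0.04608639,  0.02621751, -0.01071813]), 'gripper_width': 0.08543883393462759}
```

View pics/scene0.png

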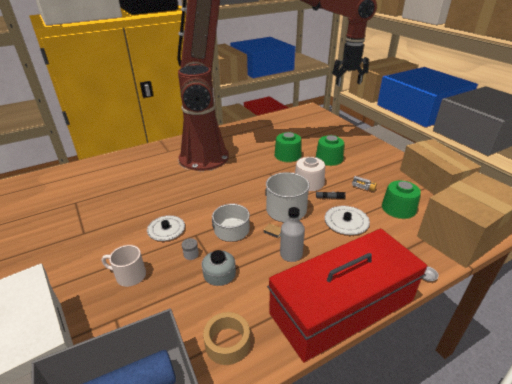

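View pics/top0.png

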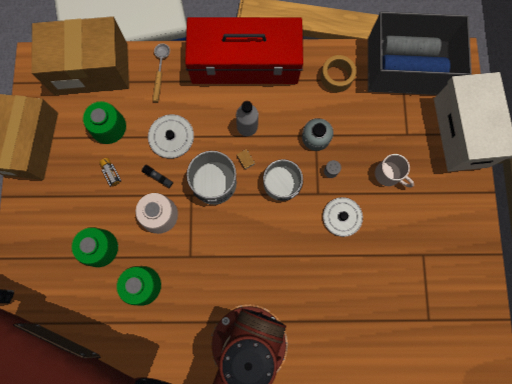

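View pics/wrist0.png

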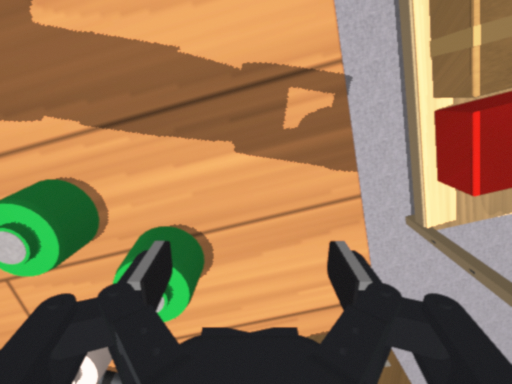

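Run:
```python
import cv2
t=cv2.imread("pics/top0.png");s=cv2.imread("pics/scene0.png")
cv2.imwrite("pics/z1.png",cv2.resize(t[85:240,80:280],None,fx=4,fy=3.87,interpolation=2) if 0 else cv2.resize(t[90:240,80:280],None,fx=4,fy=4,interpolation=2))
cv2.imwrite("pics/z2.png",cv2.resize(t[90:240,240:440],None,fx=4,fy=4,interpolation=2))
cv2.imwrite("pics/z3.png",cv2.resize(s[140:290,250:430],None,fx=4,fy=4,interpolation=2))
```

```text
(no output)
```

View pics/z1.png

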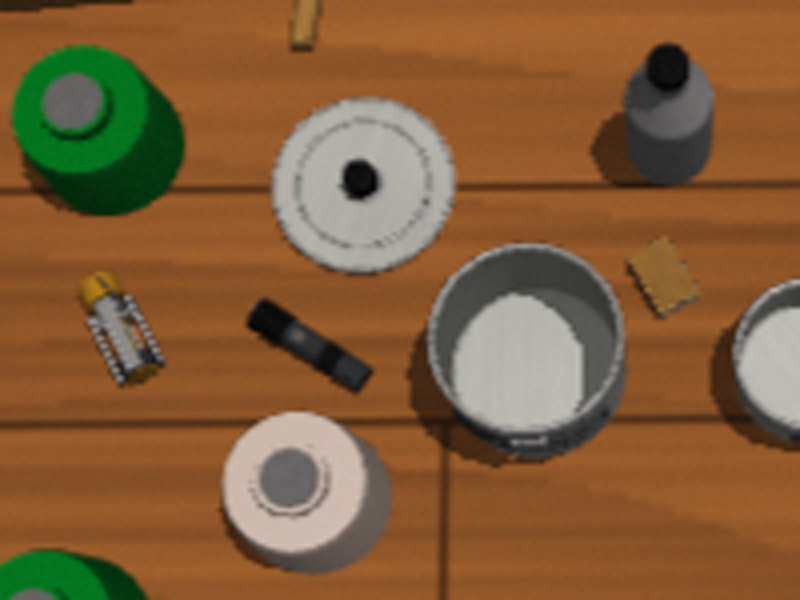

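View pics/z2.png

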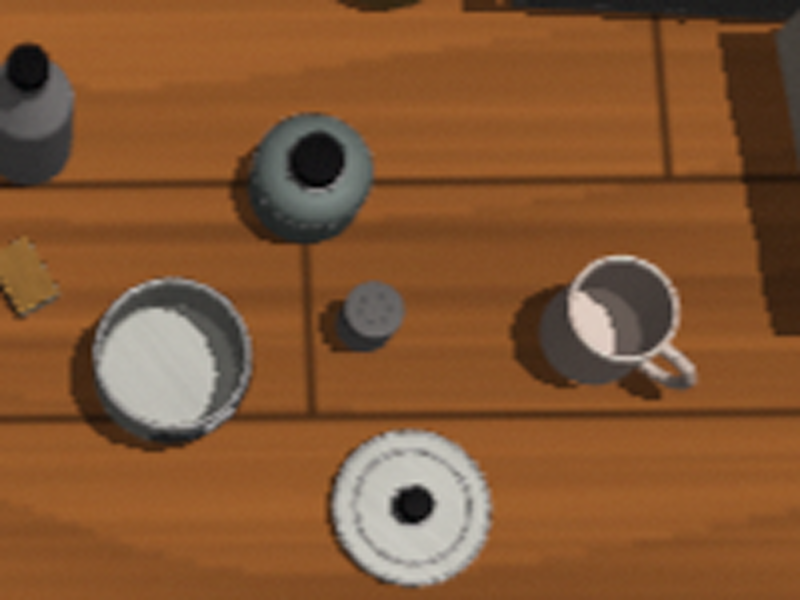

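View pics/z3.png

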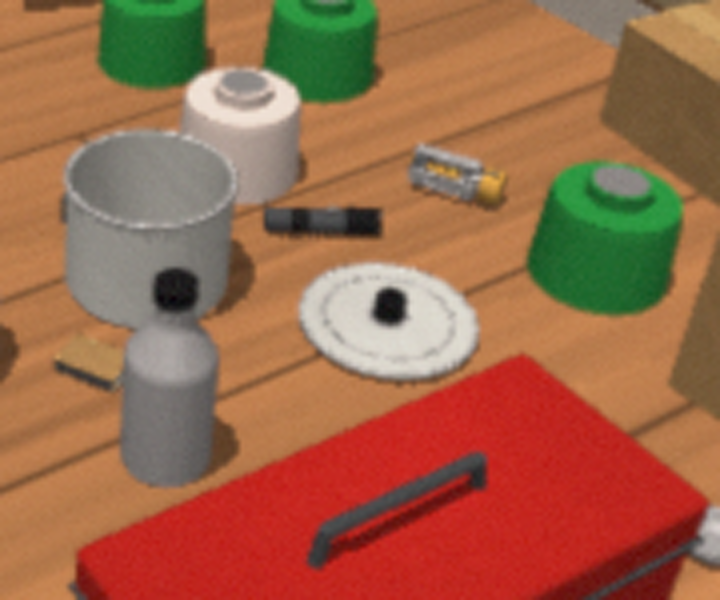

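```bash
cat > h.py <<'E'
from plant import robot
import numpy as np, cv2
def ray(name_or_model,u,v,z):
    m=robot.camera_model(name_or_model) if isinstance(name_or_model,str) else name_or_model
    K=np.array(m["camera_matrix"]);R=np.array(m["R"]);t=np.array(m["t"]).ravel()
    c=-R.T@t; d=R.T@np.linalg.solve(K,np.array([u,v,1.]))
    return c+d*(z-c[2])/d[2]
def proj(m,X):
    p=np.array(m["camera_matrix"])@(np.array(m["R"])@np.array(X)+np.array(m["t"]).ravel()); return p[:2]/p[2]
E
python3 - <<'E'
from h import *
P=dict(lidL=(170,134.7,.022),can=(319.2,130,.074),bowl=(152.5,209.5,.095),burner=(110,171.5,.034),brass=(104.5,160,.03),potL=(211.5,175.5,.108),potS=(283,179.5,.062),lidS=(343,216,.022),bottle=(246.5,107,.165),mug=(396,167,.078))
for k,(u,v,z) in P.items():
    p=ray("top",u,v,z);print(k,p.round(3),round(np.hypot(p[0],p[1]),3))
print(robot.camera_model("wrist")["camera_matrix"])
E
```

```text
lidL [0.616 0.235 0.022] 0.659
can [ 0.608 -0.214  0.074] 0.644
bowl [0.371 0.264 0.095] 0.456
burner [0.498 0.409 0.034] 0.644
brass [0.535 0.429 0.03 ] 0.686
potL [0.464 0.099 0.108] 0.475
potS [ 0.462 -0.105  0.062] 0.474
lidS [ 0.36  -0.282  0.022] 0.457
bottle [ 0.644 -0.001  0.165] 0.644
mug [ 0.492 -0.429  0.078] 0.653
[[270.57584987   0.         249.27047518]
 [  0.         270.57584987 189.54598549]
 [  0.           0.           1.        ]]
```

```bash
cat >> h.py <<'E'
def look(P,h,ztcp=0.30,dyaw=0.0):
    psi=np.arctan2(P[1],P[0])+np.pi/2+dyaw
    tx=np.array([np.cos(psi),np.sin(psi)])
    zc=ztcp+.142
    q=np.array(P[:2])-tx*(0.078-0.329*(zc-h))
    robot.move_to([q[0],q[1],ztcp],[np.pi,0,(psi+np.pi)%(2*np.pi)-np.pi])
    robot.dwell(.15)
def shot(fn):
    m=robot.camera_model("wrist"); im=robot.grab_frame("wrist")
    cv2.imwrite(f"pics/{fn}.png",im); np.savez(f"pics/{fn}.npz",camera_matrix=m["camera_matrix"],R=m["R"],t=m["t"])
    return im,m
def load(fn): return cv2.imread(f"pics/{fn}.png"),dict(np.load(f"pics/{fn}.npz"))
E
python3 - <<'E'
from h import *
look([.464,.099],.108); shot("wpotL"); print(robot.sense()["joint_pos"].round(2),robot.sense()["clock"])
look([.462,-.105],.062); shot("wpotS")
look([.608,-.214],.074); shot("wcan"); print(robot.sense()["joint_pos"].round(2),robot.sense()["clock"])
E
python3 -c "
import cv2,numpy as np
a=[cv2.imread(f'pics/{n}.png') for n in('wpotL','wpotS','wcan')]
cv2.imwrite('pics/w3.png',cv2.resize(np.vstack([np.hstack(a[:2]),np.hstack([a[2],a[2]*0])]),(800,600)))"
```

```text
[ 0.13 -0.16  1.87  0.    1.43 -0.08] 2.3833
[-0.38  0.21  1.49  0.    1.44 -0.04] 4.3417
```

View pics/w3.png

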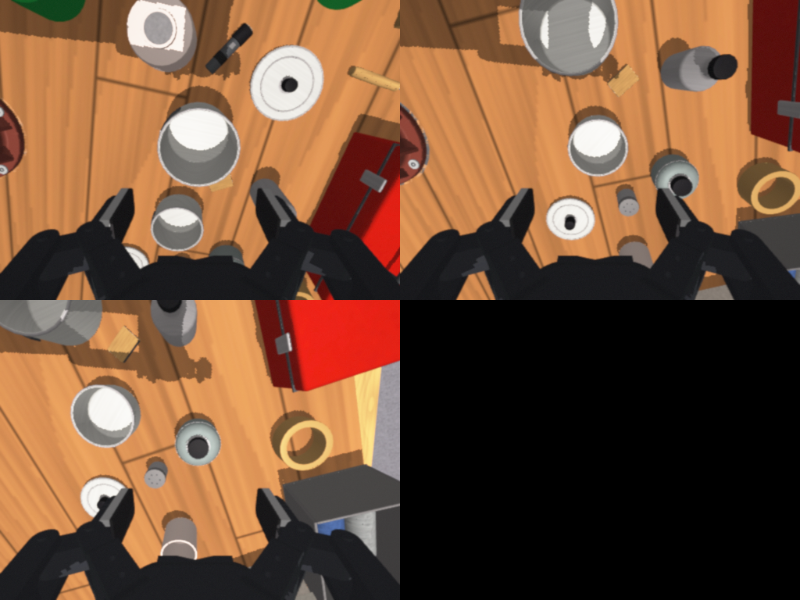

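```bash
cat >> h.py <<'E'
from scipy.optimize import least_squares
def comp(im,guess_px,smax=75,vmin=0,vmax=256):
    hsv=cv2.cvtColor(im,cv2.COLOR_BGR2HSV)
    k=((hsv[...,1]<smax)&(hsv[...,2]>=vmin)&(hsv[...,2]<vmax)).astype(np.uint8)
    k=cv2.morphologyEx(k,cv2.MORPH_OPEN,np.ones((3,3),np.uint8))
    cs,_=cv2.findContours(k,cv2.RETR_EXTERNAL,cv2.CHAIN_APPROX_NONE)
    best=[c for c in cs if cv2.pointPolygonTest(c,tuple(map(float,guess_px)),False)>=0]
    return best[0] if best else None
def circ(im,m,guess,z,r,**kw):
    """known-radius robust circle at plane z from the outer contour round the guess"""
    c=comp(im,proj(m,[guess[0],guess[1],kw.pop('zg',z)]),**kw)
    if c is None: return None
    p=np.array([ray(m,u,v,z)[:2] for u,v in cv2.convexHull(c)[:,0]])
    cc=c[:,0];p=np.array([ray(m,u,v,z)[:2] for u,v in cc])
    s=least_squares(lambda q:np.hypot(*(p-q[:2]).T)-q[2],[*guess[:2],r],loss='soft_l1',f_scale=.001)
    s2=least_squares(lambda q:np.hypot(*(p-q).T)-r,guess[:2],loss='soft_l1',f_scale=.001)
    return s.x.round(4),s2.x.round(4),len(p),np.median(np.abs(np.hypot(*(p-s2.x).T)-r)).round(4)
E
python3 - <<'E'
from h import *
im,m=load("wpotL")
print("potL",circ(im,m,[.464,.099],.108,.068,zg=.05))
print("potS",circ(im,m,[.462,-.105],.062,.056,zg=.03))
print("lidL",circ(im,m,[.616,.235],.011,.071))
im,m=load("wpotS")
print("potS",circ(im,m,[.462,-.105],.062,.056,zg=.03))
print("lidS",circ(im,m,[.36,-.282],.011,.059))
im,m=load("wcan")
print("potS",circ(im,m,[.462,-.105],.062,.056,zg=.03))
print("cap",circ(im,m,[.608,-.214],.072,.020,smax=256,vmax=70))
print("can",circ(im,m,[.608,-.214],.044,.045,smax=75))
im=cv2.imread("pics/top0.png");m=robot.camera_model("top")
print("potL",circ(im,m,[.464,.099],.108,.068,zg=.05))
print("potS",circ(im,m,[.462,-.105],.062,.056,zg=.03))
print("lidL",circ(im,m,[.616,.235],.011,.071))
print("lidS",circ(im,m,[.36,-.282],.011,.059))
print("cap",circ(im,m,[.608,-.214],.072,.020,smax=256,vmax=45))
print("can",circ(im,m,[.608,-.214],.044,.045,smax=90))
E
```

```text
potL (array([0.4707, 0.102 , 0.0698]), array([0.471 , 0.1014]), 297, np.float64(0.0015))
potS (array([ 0.4681, -0.092 ,  0.0655]), array([ 0.4672, -0.0944]), 202, np.float64(0.009))
lidL (array([0.6194, 0.2348, 0.0704]), array([0.6194, 0.2347]), 268, np.float64(0.0006))
potS (array([ 0.4696, -0.1023,  0.058 ]), array([ 0.4695, -0.1031]), 217, np.float64(0.0015))
lidS (array([ 0.363 , -0.2826,  0.0585]), array([ 0.363 , -0.2826]), 164, np.float64(0.0005))
potS (array([ 0.4749, -0.1045,  0.0598]), array([ 0.4724, -0.1042]), 241, np.float64(0.0025))
cap (array([ 0.6149, -0.213 ,  0.0184]), array([ 0.6147, -0.213 ]), 72, np.float64(0.0014))
can (array([ 0.6153, -0.2129,  0.0459]), array([ 0.6151, -0.2133]), 166, np.float64(0.0012))
potL (array([0.4621, 0.0987, 0.0726]), array([0.4652, 0.0999]), 146, np.float64(0.0029))
potS (array([ 0.4627, -0.1029,  0.0584]), array([ 0.4631, -0.1032]), 116, np.float64(0.0022))
lidL (array([0.6167, 0.2357, 0.0693]), array([0.6168, 0.2357]), 125, np.float64(0.0017))
lidS (array([ 0.3601, -0.2817,  0.0574]), array([ 0.3602, -0.2819]), 111, np.float64(0.0016))
cap (array([ 0.6094, -0.212 ,  0.0194]), array([ 0.6096, -0.2119]), 36, np.float64(0.0008))
can (array([ 0.6064, -0.2119,  0.0473]), array([ 0.6068, -0.2115]), 88, np.float64(0.0025))
```

```bash
python3 - <<'E'
from h import *
im=cv2.imread("pics/scene0.png");m=robot.camera_model("scene")
print("cap scene",circ(im,m,[.612,-.212],.066,.020,smax=256,vmax=45))
for i,(d,z) in enumerate([(1.3,.25),(-1.3,.25)]):
    look([.612,-.213],.074,z,d); im,m=shot(f"wcan{i}")
    print("cap",circ(im,m,[.612,-.213],.072,.020,smax=256,vmax=70),"can",circ(im,m,[.612,-.213],.044,.045,smax=75),robot.sense()["clock"])
    print("potS",circ(im,m,[.467,-.104],.062,.056,zg=.03),"lidS",circ(im,m,[.362,-.282],.011,.059))
E
python3 -c "
import cv2,numpy as np
a=[cv2.imread(f'pics/{n}.png') for n in('wcan0','wcan1')]
cv2.imwrite('pics/w4.png',cv2.resize(np.hstack(a),(800,300)))"
```

```text
cap scene (array([ 0.6129, -0.2142,  0.0199]), array([ 0.6129, -0.2142]), 37, np.float64(0.0012))
cap (array([ 0.6133, -0.2141,  0.019 ]), array([ 0.6133, -0.2141]), 85, np.float64(0.0009)) can (array([ 0.6127, -0.2141,  0.0457]), array([ 0.613 , -0.2143]), 189, np.float64(0.0011)) 5.775
potS (array([ 0.4744, -0.1087,  0.0528]), array([ 0.4715, -0.1066]), 307, np.float64(0.0015)) lidS (array([ 0.3634, -0.2831,  0.0585]), array([ 0.3634, -0.2831]), 278, np.float64(0.0004))
cap (array([ 0.6163, -0.2148,  0.019 ]), array([ 0.6164, -0.2149]), 86, np.float64(0.0009)) can (array([ 0.6166, -0.2154,  0.0455]), array([ 0.6163, -0.2153]), 187, np.float64(0.0008)) 8.2
potS (array([ 5548.4828, -1157.0307,  5667.4186]), array([ 0.4011, -0.185 ]), 1677, np.float64(0.1481)) lidS (array([-0.3537, -0.1386,  0.7377]), array([ 0.354 , -0.1774]), 1677, np.float64(0.1754))
```

View pics/w4.png

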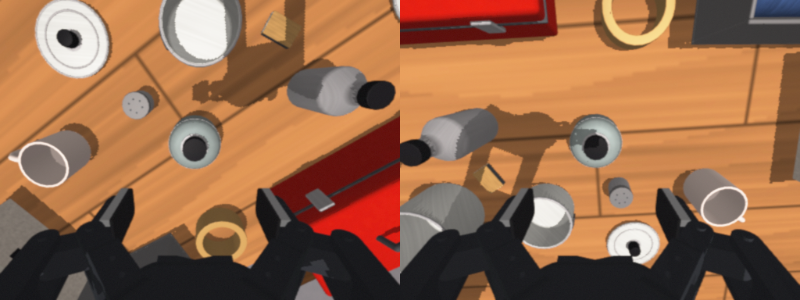

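```bash
cat >> h.py <<'E'
def yaw0(P,d=0): 
    a=np.arctan2(P[1],P[0])+np.pi/2+d
    return (a+np.pi)%(2*np.pi)-np.pi
def at(P,z,d=0): return [P[0],P[1],z],[np.pi,0,yaw0(P,d)]
def st(tag=""):
    s=robot.sense(); print(tag,"t",round(s["clock"],2),"p",s["position"].round(4),"F",s["contact_force"].round(1),"w",round(s["gripper_width"],4))
def pick(P,z,d=0,hi=.15,contact=8):
    robot.move_to(*at(P,hi,d)); st("hover")
    print("contact",robot.line_to([P[0],P[1],z],rate=.08,contact_N=contact)); st("down")
    robot.close(); st("closed")
E
python3 - <<'E'
from h import *
C=[.6148,-.2143]
pick(C,.058)
robot.line_to([*C,.27],rate=.15); st("up"); shot("canheld")
E
```

```text
hover t 9.39 p [ 0.6152 -0.2144  0.1505] F [-0.1 -0.2 -0.6] w 0.0856
contact False
down t 10.69 p [ 0.6155 -0.2146  0.0589] F [-0.2 -0.2  0.2] w 0.0855
closed t 11.2 p [ 0.6155 -0.2146  0.0588] F [ 1.3 -0.1  2.3] w 0.0378
up t 12.77 p [ 0.6141 -0.214   0.2683] F [-0.1 -0.5 -1.9] w 0.0378
```

View pics/canheld.png

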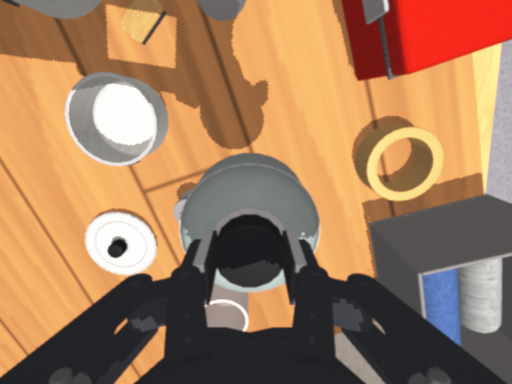

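```bash
cat >> h.py <<'E'
def overlay(fn,c,z,rs,out,f=4):
    im,m=load(fn); o=proj(m,[*c,z]).astype(int); 
    big=cv2.resize(im,None,fx=f,fy=f,interpolation=cv2.INTER_CUBIC)
    for r in rs:
        a=np.linspace(0,2*np.pi,60)
        pts=np.array([(proj(m,[c[0]+r*np.cos(t),c[1]+r*np.sin(t),z])+.5)*f for t in a]).astype(np.int32)
        for p in pts: cv2.circle(big,tuple(int(v) for v in p),1,(0,0,255),-1)
    y,x=o[1]*f,o[0]*f; cv2.imwrite(f"pics/{out}.png",big[max(0,y-290):y+290,max(0,x-290):x+290])
E
python3 - <<'E'
from h import *
overlay("wpotL",[.471,.1014],.108,[.068,.065],"ov1")
overlay("wpotS",[.4695,-.103],.062,[.056,.053],"ov2")
E
python3 -c "
import cv2,numpy as np
a=[cv2.imread(f'pics/{n}.png')[:580,:580] for n in('ov1','ov2')]
cv2.imwrite('pics/ov.png',cv2.resize(np.hstack(a),(800,400)))"
```

```text
(no output)
```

View pics/ov.png

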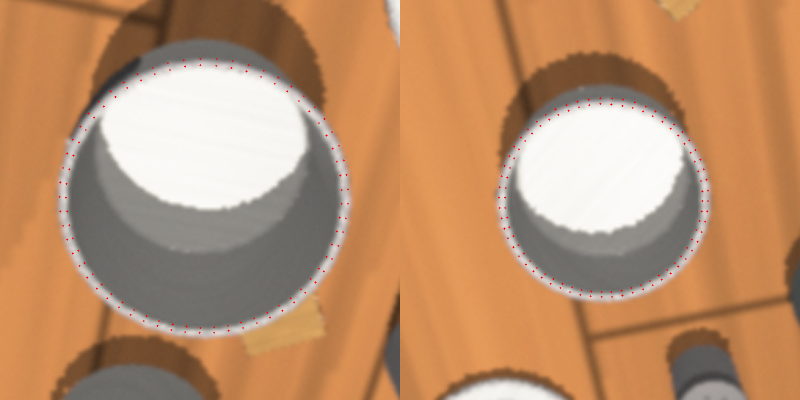

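Run:
```python
from h import *
C=[.471,.1008]
robot.move_to(*at(C,.27)); st("over"); shot("canover")
robot.line_to([*C,.20],rate=.12)
print(robot.line_to([*C,.0605],rate=.06,contact_N=6)); st("down")
```

```text
over t 14.12 p [0.4719 0.1001 0.2703] F [ 0.6 -0.4 -1.7] w 0.0376
True
down t 17.1 p [0.471  0.1008 0.0617] F [0.1 0.2 5.8] w 0.0373
```

View pics/canover.png

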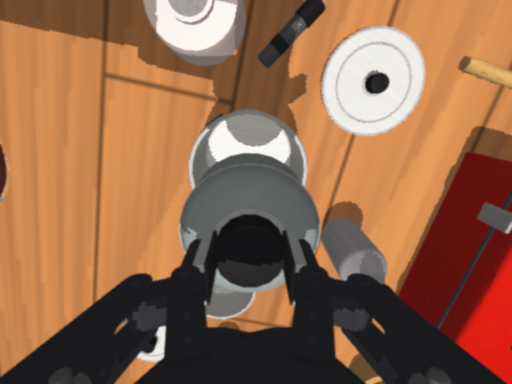

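```bash
python3 - <<'E'
from h import *
C=[.471,.1008]
robot.open(); st("open")
robot.line_to([*C,.20],rate=.15)
look(C,.108,.28); im,m=shot("pc0"); print("cap",circ(im,m,C,.075,.020,smax=256,vmax=70),"pot",circ(im,m,C,.108,.068,zg=.07))
st()
B=[.375,.266]
look(B,.095,.26,1.2 if 0 else 0); im,m=shot("b0"); st()
E
python3 -c "
import cv2,numpy as np
a=[cv2.imread(f'pics/{n}.png') for n in('pc0','b0')]
cv2.imwrite('pics/w5.png',cv2.resize(np.hstack(a),(800,300)))"
```

```text
open t 17.63 p [0.4688 0.1007 0.0598] F [ 0.9 -0.3  0.3] w 0.0853
cap (array([0.4721, 0.1011, 0.0187]), array([0.4722, 0.1009]), 78, np.float64(0.0012)) pot (array([0.4709, 0.1019, 0.0697]), array([0.471 , 0.1012]), 317, np.float64(0.0013))
 t 19.35 p [0.4644 0.1252 0.2775] F [-0.7  0.  -0.7] w 0.0853
 t 20.33 p [0.3628 0.2838 0.2602] F [-0.5  0.   0.6] w 0.0854
```

View pics/w5.png

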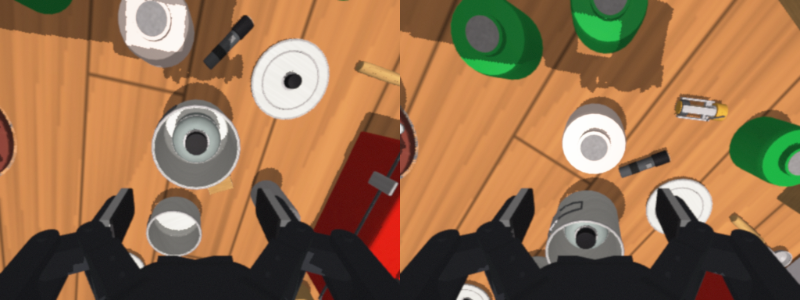

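Run:
```python
from h import *
im,m=load("b0")
for z,r in((.081,.050),(0,.057)): print(circ(im,m,[.375,.266],z,r,zg=.095))
hsv=cv2.cvtColor(im,cv2.COLOR_BGR2HSV)
print("grey",circ(im,m,[.375,.266],.095,.026,vmax=200))
overlay("b0",[.375,.266],.095,[.026],"ov3",5)
```

```text
(array([0.3713, 0.2704, 0.0538]), array([0.3719, 0.2695]), 243, np.float64(0.0035))
(array([0.3848, 0.2507, 0.0674]), array([0.3826, 0.2541]), 243, np.float64(0.0103))
grey (array([0.3748, 0.2652, 0.0197]), array([0.3813, 0.2658]), 91, np.float64(0.0049))
```

View pics/ov3.png

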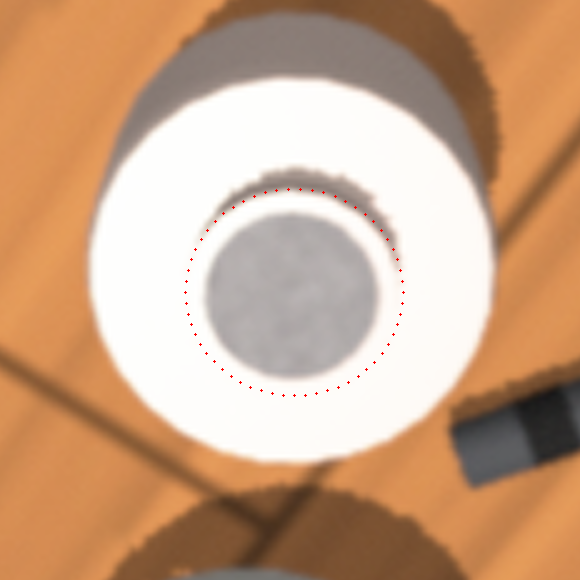

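Run:
```python
from h import *
im,m=load("b0")
print(circ(im,m,[.375,.266],.081,.050,zg=.095,vmin=215,smax=60))
c=comp(im,proj(m,[.375,.265,.081]),smax=60,vmin=215)
hsv=cv2.cvtColor(im,cv2.COLOR_BGR2HSV); k=((hsv[...,2]>215)&(hsv[...,1]<60)).astype(np.uint8)
cs,_=cv2.findContours(k,cv2.RETR_EXTERNAL,cv2.CHAIN_APPROX_NONE)
for c in cs:
    if len(c)>80:
        p=np.array([ray(m,u,v,.081)[:2] for u,v in c[:,0]]);s=least_squares(lambda q:np.hypot(*(p-q[:2]).T)-q[2],[.375,.266,.05],loss='soft_l1',f_scale=.001);print(len(c),s.x.round(4))
im,m=load("b0");print("lidL",circ(im,m,[.618,.235],.011,.071))
im,m=load("pc0");print("lidL",circ(im,m,[.618,.235],.011,.071))
```

```text
(array([0.3744, 0.2653, 0.0495]), array([0.3745, 0.2653]), 220, np.float64(0.0005))
119 [-69.4162 560.5078 564.9754]
110 [-713.4391 -764.774  1046.4139]
166 [0.5671 0.2597 0.0512]
220 [0.3745 0.2653 0.0495]
lidL (array([ 0.8584, -0.32  ,  0.5569]), array([0.5426, 0.0326]), 1628, np.float64(0.1958))
lidL (array([0.6194, 0.2347, 0.0703]), array([0.6194, 0.2346]), 285, np.float64(0.0007))
```

Run:
```python
from h import *
B=[.3749,.2647]
pick(B,.080,hi=.17)
robot.line_to([*B,.27],rate=.15); st("up"); shot("bheld")
```

```text
hover t 20.79 p [0.375  0.2642 0.1699] F [-0.2  0.   0.4] w 0.0852
contact False
down t 22.07 p [0.3755 0.265  0.0806] F [-0.1  0.8 -0.4] w 0.085
closed t 22.49 p [0.3758 0.2652 0.081 ] F [ 0.5 -0.5  4.9] w 0.0497
up t 23.91 p [0.3742 0.2643 0.2686] F [-0.1 -0.7 -2. ] w 0.0492
```

View pics/bheld.png

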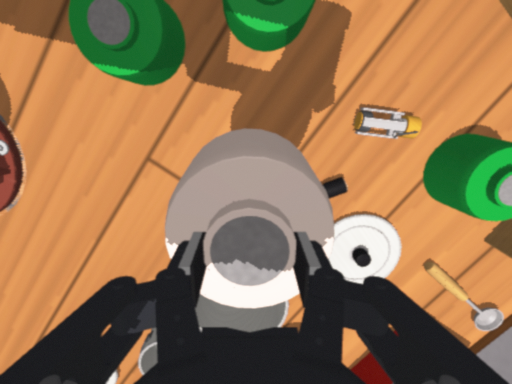

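Run:
```python
from h import *
C=[.4713,.1008]
robot.move_to(*at(C,.27)); st("over")
robot.line_to([*C,.205],rate=.12)
print(robot.line_to([*C,.082],rate=.05,contact_N=6)); st("down")
```

```text
over t 24.74 p [0.4707 0.1014 0.2695] F [ 0.1 -0.4  0.1] w 0.0492
True
down t 27.68 p [0.4712 0.1008 0.084 ] F [-0.7 -0.1  5.5] w 0.0496
```

Run:
```python
from h import *
C=[.4713,.1008]
robot.open(); st("open")
robot.line_to([*C,.20],rate=.15)
look(C,.108,.28); im,m=shot("pb0"); print("bowltop",circ(im,m,C,.084,.050,vmin=215),"pot",circ(im,m,C,.108,.068,zg=.07))
overlay("pb0",[.471,.101],.108,[.068],"ov4")
L=[.6194,.2346]
look(L,.02,.25); im,m=shot("l0");print("lidL",circ(im,m,L,.011,.071),"knob",circ(im,m,L,.033,.013,smax=256,vmax=80)); st()
```

```text
open t 28.13 p [0.4692 0.1007 0.0821] F [ 0.4  0.3 -0.8] w 0.0852
bowltop (array([0.4719, 0.1021, 0.0493]), array([0.4719, 0.1021]), 212, np.float64(0.0006)) pot (array([0.4709, 0.1019, 0.0697]), array([0.471 , 0.1013]), 316, np.float64(0.0013))
lidL (array([0.6197, 0.2353, 0.0703]), array([0.6198, 0.2352]), 263, np.float64(0.0007)) knob (array([0.6185, 0.2387, 0.0123]), array([0.6184, 0.2387]), 50, np.float64(0.0008))
 t 30.73 p [0.6035 0.275  0.2511] F [0.6 0.6 0.3] w 0.0855
```

View pics/ov4.png

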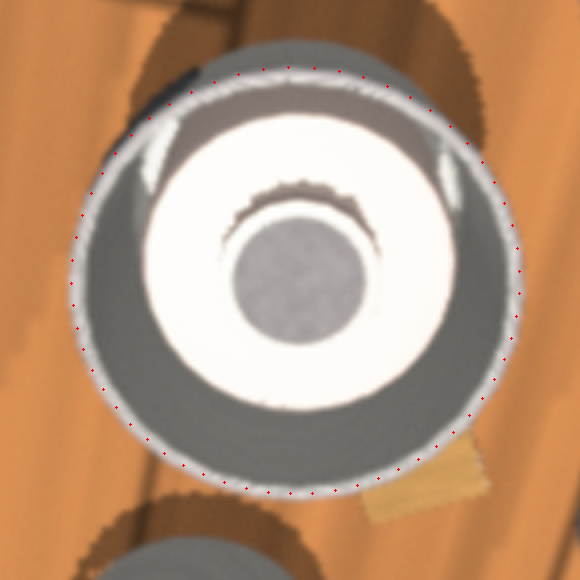

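View pics/l0.png

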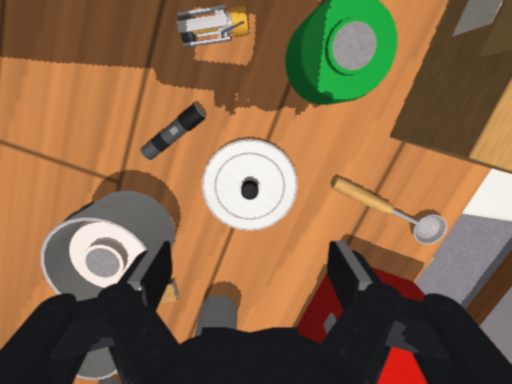

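Run:
```python
from h import *
L=[.6199,.2343]
pick(L,.0155,hi=.12,contact=6)
robot.line_to([*L,.24],rate=.15); st("up"); shot("lheld")
C=[.4713,.1008]
robot.move_to(*at(C,.24)); robot.dwell(.1); st("over"); shot("lover")
```

```text
hover t 31.34 p [0.6206 0.2343 0.1212] F [0.7 0.3 0.4] w 0.0852
contact False
down t 32.8 p [0.6206 0.2345 0.0164] F [-0.3 -0.4  1. ] w 0.0854
closed t 33.39 p [0.6203 0.2344 0.0159] F [ 0.  -0.5  1.6] w 0.0234
up t 35.04 p [0.6191 0.2341 0.2384] F [-0.2 -0.3 -0.4] w 0.0237
over t 36.01 p [0.4728 0.1015 0.2406] F [ 0.4  0.1 -0.7] w 0.024
```

View pics/lover.png

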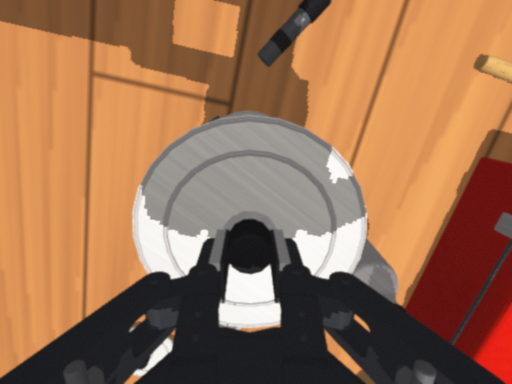

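Run:
```python
from h import *
im,m=load("lover")
g=cv2.cvtColor(im,cv2.COLOR_BGR2HSV)
pts=[]
c0=np.array([.472,.101]);z=.2357
# radial search for edge: first saturated (wood) pixel beyond, upper half only
for a in np.linspace(0,2*np.pi,180):
    u=[np.cos(a),np.sin(a)]
    for r in np.arange(.060,.085,.0003):
        p=proj(m,[c0[0]+r*u[0],c0[1]+r*u[1],z])
        if p[1]>245 or p[0]<5 or p[1]<5: break
        if g[int(round(p[1])),int(round(p[0])),1]>90: pts.append(c0+r*np.array(u)); break
p=np.array(pts);s=least_squares(lambda q:np.hypot(*(p-q[:2]).T)-q[2],[.472,.101,.071],loss='soft_l1',f_scale=.001);print(len(p),s.x,robot.sense()["position"])
```

```text
93 [0.47372779 0.10293822 0.07090254] [0.47269742 0.10148483 0.24046374]
```

Run:
```python
from h import *
C=[.4705,.1003]
robot.line_to([*C,.15],rate=.12)
print(robot.line_to([*C,.1135],rate=.04,contact_N=6)); st("down")
```

```text
True
down t 37.75 p [0.47   0.0999 0.1159] F [-0.7 -0.3  3. ] w 0.0238
```

Height is exactly the expected 0.1159 (0.100 + 0.0159). Release and check, then look at the burner.

```bash
python3 - <<'E'
from h import *
C=[.4705,.1003]
robot.open(); st("open")
robot.line_to([*C,.20],rate=.15)
look(C,.108,.28); im,m=shot("pl0"); print("lid",circ(im,m,C,.111,.071,vmin=120))
Bn=[.503,.409]
look(Bn,.03,.25); shot("bn0"); st()
E
python3 -c "
import cv2,numpy as np
a=[cv2.imread(f'pics/{n}.png') for n in('pl0','bn0')]
cv2.imwrite('pics/w6.png',cv2.resize(np.hstack(a),(800,300)))"
```

```text
open t 38.38 p [0.4688 0.1    0.1149] F [-0.3 -0.1 -0.1] w 0.0857
lid (array([0.4711, 0.1011, 0.0704]), array([0.471 , 0.1011]), 327, np.float64(0.0006))
 t 41.13 p [0.4779 0.4396 0.2507] F [-0.6 -0.5 -0.2] w 0.0852
```

View pics/w6.png

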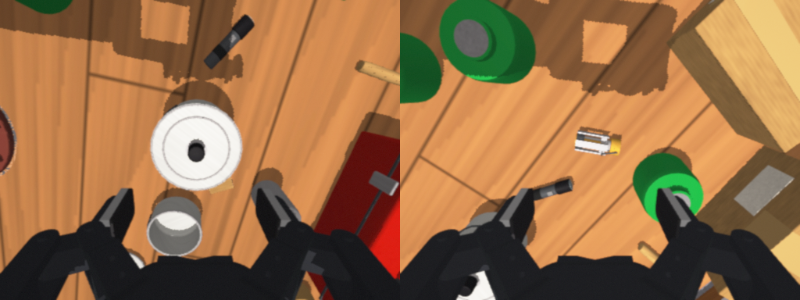

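```bash
python3 -c "
import cv2
a=cv2.imread('pics/bn0.png')[110:260,150:350];cv2.imwrite('pics/bnz.png',cv2.resize(a,None,fx=4,fy=4,interpolation=2))
a=cv2.imread('pics/pl0.png')[90:290,140:390];cv2.imwrite('pics/plz.png',cv2.resize(a,None,fx=3,fy=3,interpolation=2))"
```

```text
(no output)
```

View pics/bnz.png

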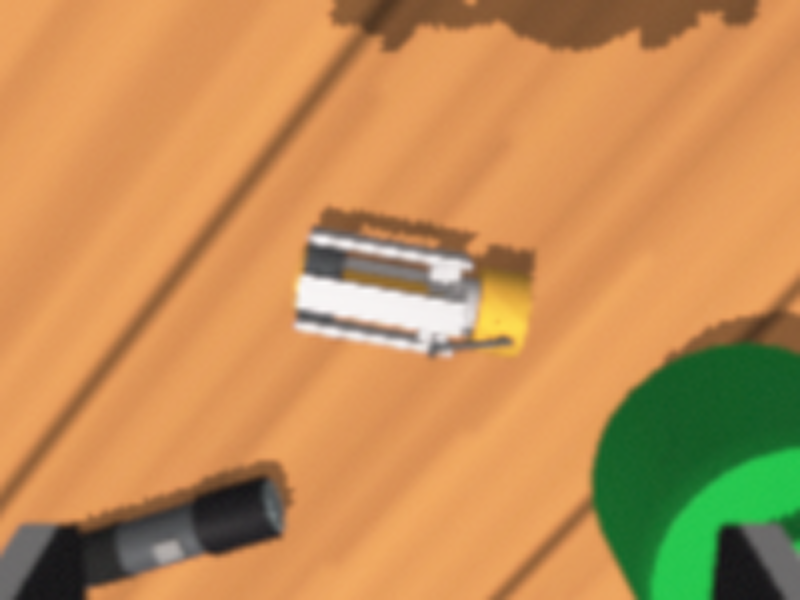

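View pics/plz.png

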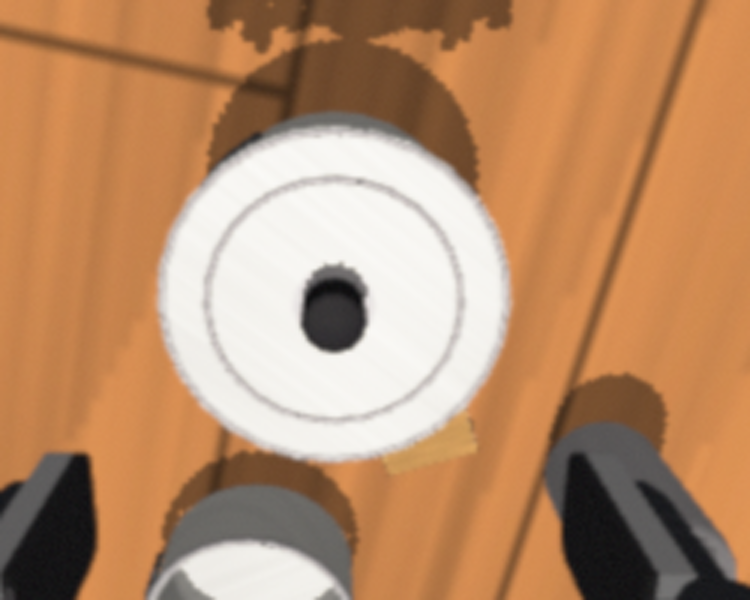

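Run:
```python
from h import *
im,m=load("bn0")
f=lambda u,v,z: ray(m,150+u/4-.5+.125,110+v/4-.5+.125,z)[:2]
c=[f(318,228,.036),f(297,330,.036),f(472,255,.036),f(448,355,.036)]
for p in c: print(p.round(4))
A=(c[0]+c[1])/2; Bq=(c[2]+c[3])/2
print("A",A,"B",Bq,"len",np.linalg.norm(A-Bq),"w",np.linalg.norm(c[0]-c[1]),np.linalg.norm(c[2]-c[3]))
E_=f(527,312,.018); print("brass end",E_.round(4), np.linalg.norm(A-E_))
d1=c[0]-c[2];d2=c[1]-c[3];print(np.degrees(np.arctan2(d1[1],d1[0])),np.degrees(np.arctan2(d2[1],d2[0])),np.degrees(np.arctan2(*(A-E_)[::-1])))
```

```text
[0.4614 0.4178]
[0.478  0.3843]
[0.508  0.4433]
[0.5249 0.4102]
A [0.46969188 0.40101333] B [0.51645139 0.42674866] len 0.0533737625358078 w 0.037344628828968246 0.0370958396699146
brass end [0.5414 0.4366] 0.08007743230301763
-151.29717197979897 -151.04924508787562 -153.64341599213589
```

Run:
```python
from h import *
B=[.375,.265]
robot.move_to(*at(B,.06)); 
print(robot.line_to([*B,-.02],rate=.04,contact_N=4)); st("open touch")
robot.line_to([*B,.06],rate=.15)
robot.close()
print(robot.line_to([*B,-.012],rate=.04,contact_N=4)); st("shut touch")
robot.line_to([*B,.08],rate=.15); robot.open(); st()
```

```text
True
open touch t 43.83 p [ 0.375   0.265  -0.0131] F [-1.7 -1.5  5. ] w 0.0852
True
shut touch t 46.58 p [0.3748 0.2649 0.    ] F [-0.5 -0.3  4.9] w -0.0002
 t 48.05 p [0.3751 0.265  0.08  ] F [ 0.6 -0.4 -0.2] w 0.0851
```

Run:
```python
from h import *
im,m=load("bn0"); print(ray(m,335,235,.05))
G=np.array([.4931,.4115]); yaw=np.radians(-151.5)
robot.move_to([*G,.10],[np.pi,0,yaw]); st("hover"); print(robot.sense()["joint_pos"].round(2)); robot.dwell(.1); shot("bnh")
```

```text
[0.63719377 0.4365994  0.05      ]
hover t 49.26 p [0.4926 0.411  0.0996] F [ 0.6  1.1 -0.7] w 0.0858
[ 0.59  0.39  1.66 -0.    1.09 -1.48]
```

View pics/bnh.png

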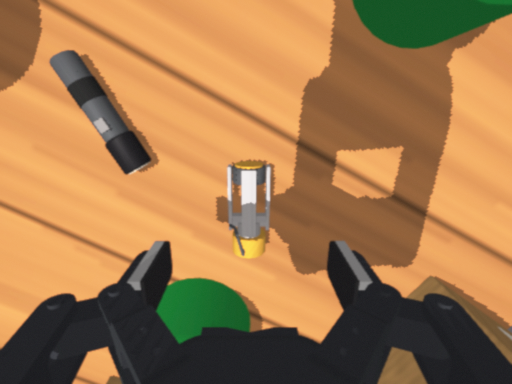

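Run:
```python
from h import *
im,m=load("bnh")
O=np.array([.5063,.4187]);xd=np.array([np.cos(np.radians(-151.5)),np.sin(np.radians(-151.5))]);yd=np.array([-xd[1],xd[0]])
for z in(.004,.018,.034):
  print(z,[proj(m,[*(O+a*xd+b*yd),z]).round(0).tolist() for a,b in((.041,.018),(.041,-.018),(-.019,.018),(-.019,-.018),(-.041,0))])
cv2.imwrite("pics/bnhz.png",cv2.resize(im[145:275,190:310],None,fx=4.5,fy=4.5,interpolation=2))
```

```text
0.004 [[231.0, 164.0], [271.0, 164.0], [233.0, 225.0], [270.0, 225.0], [251.0, 245.0]]
0.018 [[230.0, 168.0], [273.0, 167.0], [232.0, 231.0], [271.0, 231.0], [251.0, 252.0]]
0.034 [[229.0, 172.0], [274.0, 172.0], [231.0, 240.0], [272.0, 240.0], [252.0, 262.0]]
```

View pics/bnhz.png

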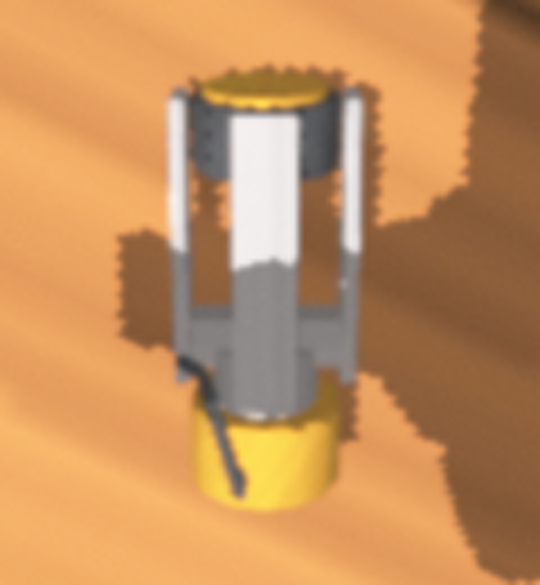

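Run:
```python
from h import *
G=np.array([.4931,.4115])
robot.line_to([*G,.027],rate=.1); st("down"); robot.close(); st("closed")
s=robot.sense()["position"]
robot.line_to([*G,.06],rate=.08); robot.dwell(.1); st("up"); shot("bnl")
```

```text
down t 50.29 p [0.4936 0.4119 0.0275] F [-0.5 -0.3 -0.3] w 0.0858
closed t 50.81 p [0.4938 0.412  0.028 ] F [-0.1 -0.6  3.9] w 0.0342
up t 51.48 p [0.4926 0.4112 0.0596] F [-0.3 -0.2 -1. ] w 0.0338
```

View pics/bnl.png

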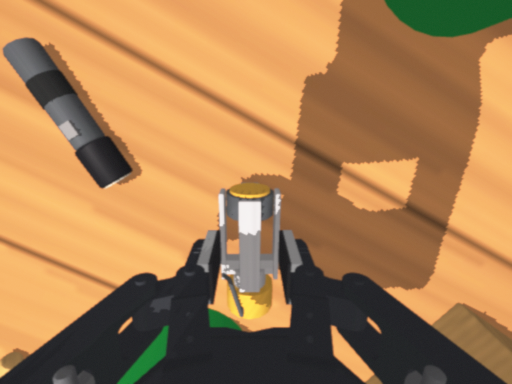

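Run:
```python
from h import *
G=np.array([.4931,.4115])
robot.line_to([*G,.28],rate=.18)
C=np.array([.470,-.104]);th=np.radians(18);yaw=yaw0(C);e=np.array([np.cos(yaw),np.sin(yaw)])
T=C+.0056*e
print(robot.ik([*T,.15],[np.pi,-th,yaw]),robot.ik([*T,.0572],[np.pi,-th,yaw]))
robot.move_to([*C,.28],[np.pi,0,yaw]); st()
robot.move_to([*T,.16],[np.pi,-th,yaw]); robot.dwell(.1); st(); shot("bo0")
cv2.imwrite("pics/bo_s.png",cv2.resize(robot.grab_frame("scene")[100:290,130:370],None,fx=3,fy=3,interpolation=2))
```

```text
[-0.54309314  0.03543504  2.00898923  0.31737285  1.21759951 -0.45396266] [-0.54309314  0.18818994  2.0516753   0.34795635  1.03278937 -0.52459529]
 t 54.77 p [ 0.4703 -0.1035  0.2801] F [-0.3  0.3 -0.9] w 0.0341
 t 55.42 p [ 0.4735 -0.0989  0.1627] F [0.7 0.6 0.4] w 0.0338
```

View pics/bo0.png

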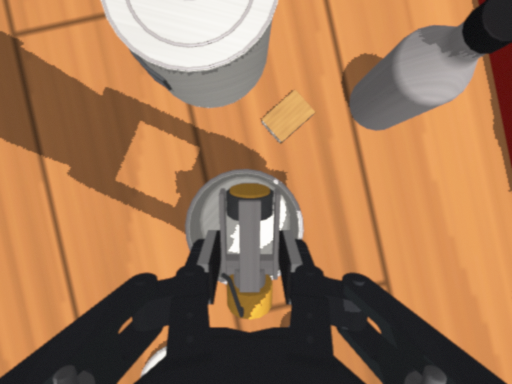

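View pics/bo_s.png

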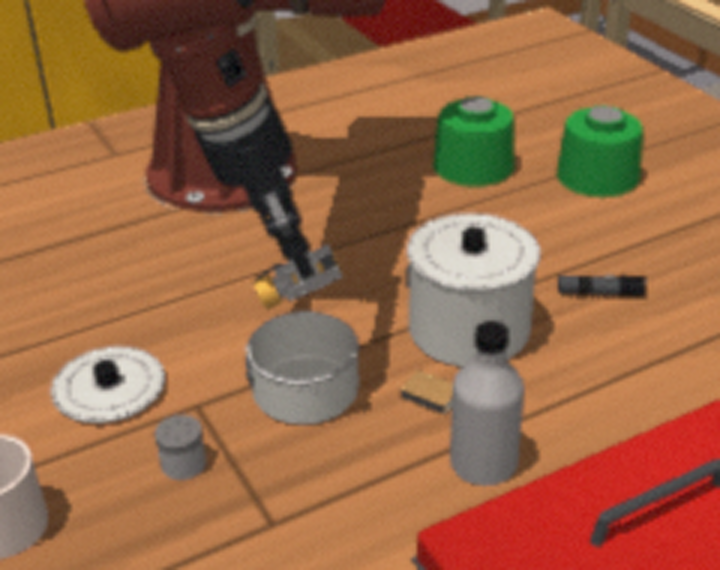

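Run:
```python
from h import *
C=np.array([.470,-.104]);th=np.radians(18);yaw=yaw0(C);e=np.array([np.cos(yaw),np.sin(yaw)])
T=C+.0056*e
print(robot.line_to([*T,.0565],rate=.05,contact_N=4)); robot.dwell(.3); st("down"); 
cv2.imwrite("pics/bd_s.png",cv2.resize(robot.grab_frame("scene")[140:290,150:350],None,fx=4,fy=4,interpolation=2)); shot("bd")
```

```text
False
down t 58.03 p [ 0.4712 -0.0985  0.0566] F [ 0.1  0.  -1.2] w 0.034
```

View pics/bd.png

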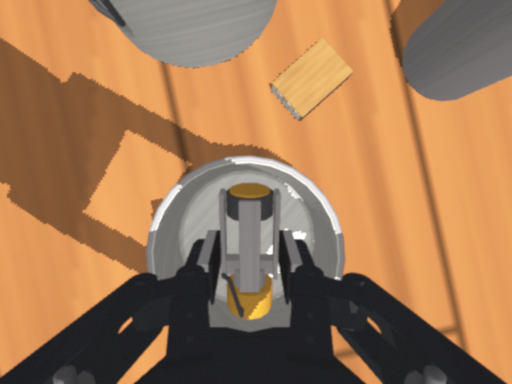

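View pics/bd_s.png

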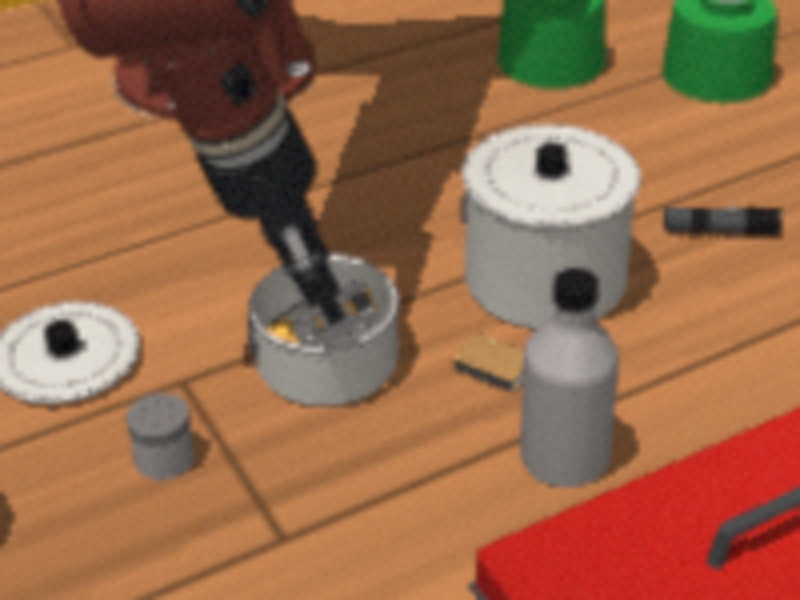

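Run:
```python
from h import *
robot.open(); st("open")
C=np.array([.470,-.104]);th=np.radians(18);yaw=yaw0(C);e=np.array([np.cos(yaw),np.sin(yaw)]);T=C+.0056*e
robot.line_to([*T,.15],rate=.12); st()
look(C,.062,.26); im,m=shot("ps1"); print(circ(im,m,C,.062,.056,zg=.055,smax=75))
overlay("ps1",C,.062,[.056],"ov5")
LS=[.3633,-.2828]
look(LS,.011,.25); im,m=shot("ls0"); print("lidS",circ(im,m,LS,.011,.059)); st()
```

```text
open t 58.69 p [ 0.4712 -0.0986  0.0565] F [ 0.3 -0.5 -0.4] w 0.0854
 t 59.62 p [ 0.4706 -0.0982  0.1492] F [-0.5  0.6  0.3] w 0.0857
(array([ 0.4697, -0.1026,  0.0577]), array([ 0.4695, -0.1032]), 242, np.float64(0.0014))
lidS (array([ 0.363 , -0.2832,  0.0584]), array([ 0.363 , -0.2832]), 217, np.float64(0.0007))
 t 61.36 p [ 0.3931 -0.2444  0.25  ] F [ 0.2  0.2 -0.9] w 0.0859
```

View pics/ov5.png

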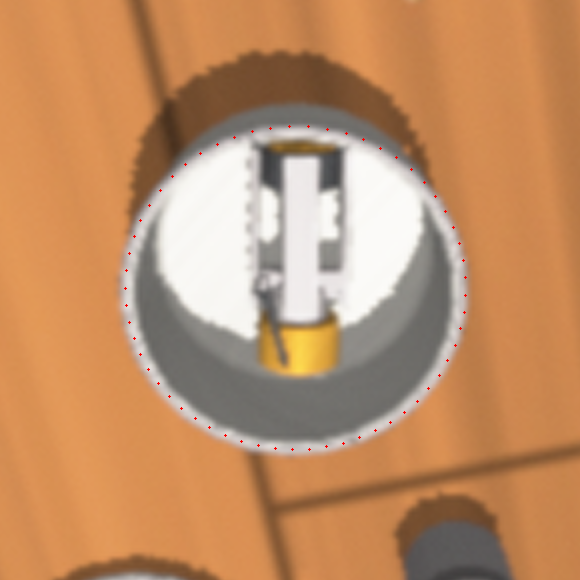

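View pics/ls0.png

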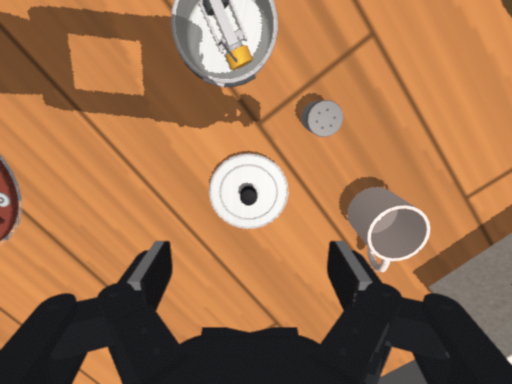

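Run:
```python
from h import *
im,m=load("ps1"); C=[.470,-.104]; o=proj(m,[*C,.062]).astype(int)*4
x0,y0=max(0,o[0]-290),max(0,o[1]-290)
f=lambda u,v,z: ray(m,(u+x0)/4,(v+y0)/4,z)
A=f(300,152,.036);A0=f(300,143,.02);E=f(300,375,.008);E2=f(300,325,.036);A2=f(300,152,.039)
print(A,A2,A0,E,np.linalg.norm((A-E)[:2]),"top bar",np.linalg.norm((A2-f(300,325,.039))[:2]))
# second view ls0: ends
im,m=load("ls0")
h=ray(m,212,8,.03);b=ray(m,239,64,.01);print(h,b,np.linalg.norm((h-b)[:2]))
cv2.imwrite("pics/lsz.png",cv2.resize(im[0:100,160:300],None,fx=5,fy=5,interpolation=2))
```

```text
[ 0.48120921 -0.06327836  0.036     ] [ 0.48132393 -0.06270655  0.039     ] [ 0.48129078 -0.06318281  0.02      ] [ 0.4611342  -0.15481464  0.008     ] 0.09371177812276958 top bar 0.06209747258338372
[ 0.47218268 -0.0751045   0.03      ] [ 0.46094951 -0.13825698  0.01      ] 0.06414374028804522
```

View pics/lsz.png

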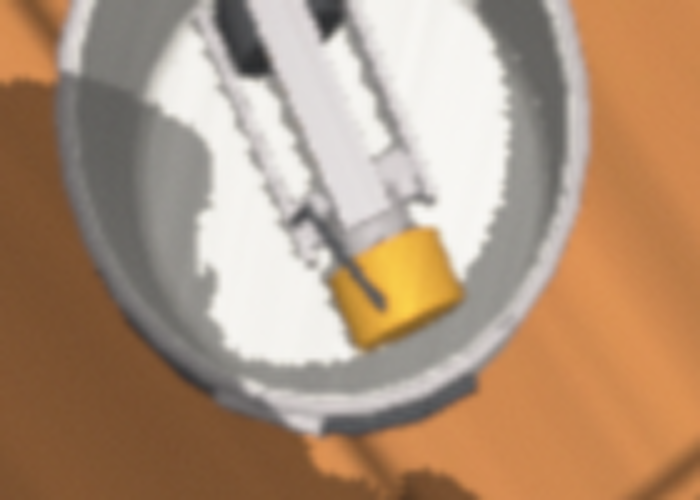

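Run:
```python
from h import *
L=[.3626,-.2838]
pick(L,.0155,hi=.10,contact=6)
robot.line_to([*L,.22],rate=.15)
C=[.4695,-.1042]
robot.move_to(*at(C,.20)); robot.dwell(.1); im,m=shot("lover2")
pos=robot.sense()["position"]; st("over")
g=cv2.cvtColor(im,cv2.COLOR_BGR2HSV);pts=[];c0=pos[:2];z=pos[2]-.0048
for a in np.linspace(0,2*np.pi,180):
    u=np.array([np.cos(a),np.sin(a)])
    for r in np.arange(.050,.073,.0003):
        p=proj(m,[*(c0+r*u),z])
        if p[1]>245 or p[0]<5 or p[1]<5: break
        if g[int(round(p[1])),int(round(p[0])),1]>90: pts.append(c0+r*u); break
p=np.array(pts);s=least_squares(lambda q:np.hypot(*(p-q[:2]).T)-q[2],[*c0,.059],loss='soft_l1',f_scale=.001);print(len(p),s.x,s.x[:2]-c0)
```

```text
hover t 62.03 p [ 0.3637 -0.2841  0.1009] F [0.1 0.6 0.9] w 0.0852
contact False
down t 63.24 p [ 0.3631 -0.2843  0.016 ] F [-0.1 -1.  -0.2] w 0.0851
closed t 63.83 p [ 0.363  -0.2842  0.016 ] F [0.7 0.6 3.1] w 0.0235
over t 66.35 p [ 0.4692 -0.1056  0.2001] F [-0.3 -0.3 -1.2] w 0.024
95 [ 0.47146461 -0.10279652  0.05778674] [0.00224663 0.00282771]
```

View pics/lover2.png

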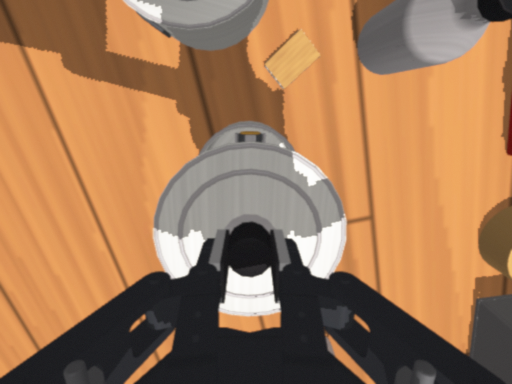

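Run:
```python
from h import *
C=[.4685,-.1045]
robot.line_to([*C,.10],rate=.12)
print(robot.line_to([*C,.0675],rate=.04,contact_N=6)); st("down")
```

```text
True
down t 68.03 p [ 0.4679 -0.1043  0.07  ] F [-1.1  0.2  4.4] w 0.0238
```

Home height (0.054 + 0.016 = 0.070). Release and check everything.

Run:
```python
from h import *
robot.open(); st("open")
C=[.4685,-.1045]
robot.line_to([*C,.20],rate=.15)
look(C,.062,.28); im,m=shot("f1"); print("lidS",circ(im,m,C,.065,.059,vmin=120))
look([.471,.101],.108,.30); im,m=shot("f2"); print("lidL",circ(im,m,[.471,.101],.111,.071,vmin=120)); 
robot.move_to(*at([.4,.3],.35)); robot.dwell(.3)
s=robot.grab_frame("scene"); cv2.imwrite("pics/fs.png",cv2.resize(s[130:300,90:390],None,fx=2.6,fy=2.6,interpolation=2)); st()
```

```text
open t 68.66 p [ 0.4669 -0.1039  0.0694] F [ 0.   0.2 -0.2] w 0.0858
lidS (array([ 0.4696, -0.1043,  0.0586]), array([ 0.4696, -0.1043]), 236, np.float64(0.0005))
lidL (array([0.4711, 0.1012, 0.0704]), array([0.4711, 0.1012]), 305, np.float64(0.0006))
 t 72.46 p [0.4004 0.2991 0.3496] F [-0.2 -0.8  0.3] w 0.0857
```

View pics/fs.png

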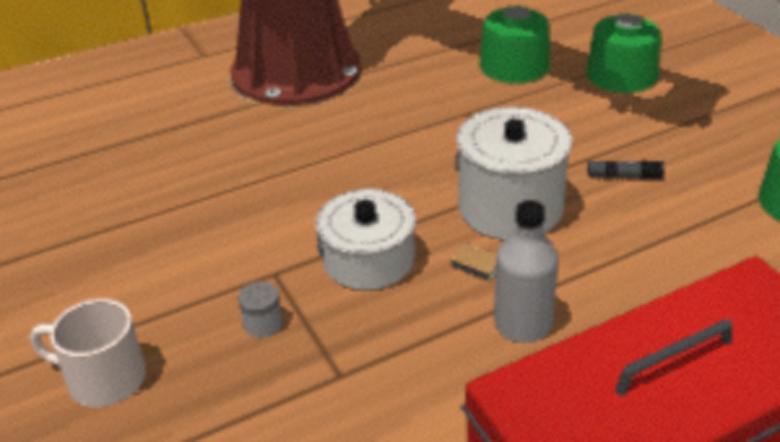

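View pics/f1.png

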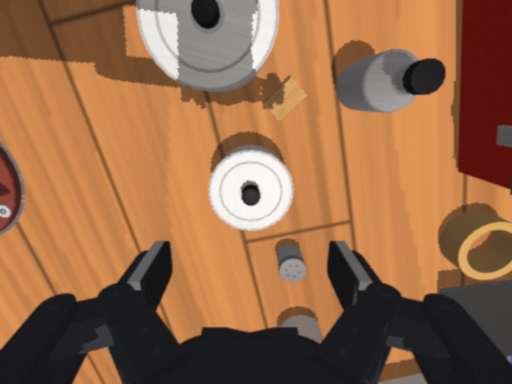

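Both lids sit flat and centred, the mug and bottle stand where they were, and the arm is clear.

```bash
python3 -c "
from plant import robot
robot.dwell(.5); print(robot.sign_off(), robot.sense()['clock'])"
```

```text
the job is handed in; nothing more can be done
the job is handed in; nothing more can be done
```

The cook set is packed and handed in at about 73 s on the robot's clock. The hand-in gives no verdict, so these are my own last checks:

- **Large pot:** The canister and bowl each met the floor at the expected height. Their centres measured within about 1.5 mm of the pot's. The large lid touched at its home height and is centred to about 1 mm.
- **Small pot:** The burner lies flat near the middle. The small lid touched at its home height and is centred to about 1 mm.
- **Pots, mug and bottle:** In the last views both pots stand upright with their lids flat. The mug and bottle look unmoved, though I did not measure them again.

**Burner release:** The fully open fingers (114 mm) do not fit inside the small pot (106 mm). I let the burner go with its brass end tilted down, about 13 mm above the floor by my geometry. I estimate 0.55 m/s at landing, under the 0.7 m/s limit, but could not measure it.

**Camera disagreement:** The top camera put things 3–8 mm nearer the robot in x than the wrist camera did, more for taller items. For the canister, the scene camera sided with the wrist camera, so I worked from the wrist views.

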